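# Hold the lid feeder's gate open at the green clip

## Task

Pull the orange handle of the lid feeder's sprung gate straight out until its white pointer stands level with the green clip (not the red one), so that all three lids roll down the lane into the pick-up trough. Keep hold of the handle: finish while holding the gate still with the pointer at the green clip and the lids at rest below the gate. Leave the other things on the bench where they are.

Things in the scene. Friction and masses are not known exactly. Their poses are not given: they have to be found in the camera images.
- feeder: Fixed lid feeder: lane 430 mm long, inner width 22 (27 below the gate), clear walls, along its x, rising 9 degrees to +x. Origin on the bench under the gate, mid-lane; z up. Floor at the gate 48 mm up; lids queue on the +x side, empty trough on the -x side; top of the uphill end 150 mm up. A blue slide rail (90 mm wide, 30 high, centred 18 mm to +x) runs from the gate to 218 mm in -y.
- gate (a joint): Pull-out of the gate slide in m: 0 = shut (start), growing as it is drawn level and straight in the feeder's -y direction; stop at 0.068. A spring draws it shut whenever let go: about 5 N at 0, 1.2 N more per 10 mm, so 8 to 12 N at the clips. Lids pass once it is out about 0.025.
- gate_handle (a point): Centre of the top of the gate's handle, an upright orange round post, 24 mm in diameter, 64 mm tall above the slide bar (its top 128 mm, the bar's top 64 mm above the bench). Gate shut, it is 125 mm from mid-lane in the feeder's -y direction, with 95 mm free between post and lane wall. Can be gripped from above, fingers at any yaw.
- pointer (a point): Tip of the white pointer blade (4 mm wide along y, 52 mm long) that reaches from the slide bar in the feeder's +x direction, 79 mm above the bench, and passes 8 mm over the tops of the clips. It travels with the gate; shut, it is 35 mm from mid-lane in the feeder's -y direction; always 90 mm nearer the lane than the handle.
- green_clip: Fixed green setting clip on the rail, 20 mm (x) by 10 mm (y) by 38 mm high. Origin at the centre of its underside, 30 mm above the bench; its axes are the feeder's. It stands 30 to 34 or 52 to 56 mm further out (-y) than the pointer of the shut gate.
- red_clip: Fixed red setting clip, same shape as the green one and in the other of the two places. Not the one to use.
- lid1: One of three round brass-coloured jar lids, 63 mm across and 18 mm thick, standing on edge in the lane behind the closed gate (its axis along the feeder's y). Origin at the lid's centre. Lid 1 of the queue, counted from the gate. Loose, 20 to 45 g.
- lid2: One of three round brass-coloured jar lids, 63 mm across and 18 mm thick, standing on edge in the lane behind the closed gate (its axis along the feeder's y). Origin at the lid's centre. Lid 2 of the queue, counted from the gate. Loose, 20 to 45 g.
- lid3: One of three round brass-coloured jar lids, 63 mm across and 18 mm thick, standing on edge in the lane behind the closed gate (its axis along the feeder's y). Origin at the lid's centre. Lid 3 of the queue, counted from the gate. Loose, 20 to 45 g.
- jar_a: Bystander: closed spawn jar, 80 mm across and 140 mm high, standing on the bench. Origin at the centre of its underside.
- jar_b: Bystander: closed spawn jar, 80 mm across and 140 mm high, standing on the bench. Origin at the centre of its underside.
- jar_c: Bystander: closed spawn jar, 80 mm across and 140 mm high, standing on the bench. Origin at the centre of its underside.
- spatula: Bystander: spatula lying flat on the bench. Origin below its middle.
- brush: Bystander: brush lying flat on the bench. Origin below its middle.
- scrap_bin: Bystander: open yellow plastic bin 120 x 150 x 60 mm. Origin at the centre of its underside.
- mug: Bystander: blue mug 80 mm across, 90 mm high. Origin at the centre of its underside.

How it is judged (in metres and radians):
At the end, for the whole second after the job is handed in: Through the last second the fingers bear on the gate slide with more than 2 N and hold it with the pointer within 5 mm of the middle of the green clip along the slide, and all three lids are at rest (under 30 mm/s) in the lane, with their centres more than 36 mm downhill of the gate (y of pointer in the frame of green_clip between -0.005 and 0.005 m and contact force between the fingers and gate above 2 N and x of lid1 in the frame of feeder between -0.21 and -0.036 m and y of lid1 in the frame of feeder between -0.012 and 0.012 m and z of each of lid1, lid2, lid3 in the frame of feeder below 0.09 m and linear speed of each of lid1, lid2, lid3 below 0.03 m/s and x of lid2 in the frame of feeder between -0.21 and -0.036 m and y of lid2 in the frame of feeder between -0.012 and 0.012 m and x of lid3 in the frame of feeder between -0.21 and -0.036 m and y of lid3 in the frame of feeder between -0.012 and 0.012 m); the arm keeps its last pose, push and grip.
It fails at once if a jar, tool, bin or mug standing by is shifted by more than 20 mm (distance of any of jar_a, jar_b, jar_c, spatula, brush, scrap_bin, mug from where it was at the start of the episode above 0.02 m).
It also fails if it takes over 34 s, if anything falls off the work surface, if the arm or the gripper's body presses on something with over 40 N, if the wrist force passes 120 N, or if a joint passes its speed limit or range.

## Robot

A 7-joint arm with a two-finger parallel gripper is mounted at the origin on the work surface. World frame = base frame: x ahead of the robot, y to its left, z up, the work surface at z = 0. Lengths are in m, angles in degrees, forces in N, time in s.
With the tool pointing down it reaches from about 0.425 to 0.875 m from the base axis. Payload 4.7 kg.
Tool frame: the origin (TCP) lies midway between the tips of the shut fingers; the grasp point (between the pads) lies 19 mm behind it (robot.hold_point_z is the distance from the TCP to the grasp point, in m); z points along the fingers, y is the line along which they close (so a half turn about z gives the same grasp; the last joint's range is limited). The gripper opens to 87 mm and grips with 3 to 60 N. Pads are 19 mm wide; open, the fingers measure 117 mm over their backs; the gripper's body (75 mm by 190 mm) begins 51 mm behind the grasp point.
Start: joints at [70.021, 18.392, -4.016, 83.108, 1.295, 78.541, -3.26], TCP at [0.231, -0.608, 0.223] pointing down, gripper open.
Joint ranges: [-163.93, 163.93], [-17.29, 119.83], [-79.2, 71.16], [3.27, 140.29], [-89.18, 269.18], [5.43, 117.66], [-154.24, 154.24]. Speed limits (degrees/s): [147.25, 147.25, 180, 180, 180, 180, 180].

## Interface

Orientations are given as a 3x3 rotation matrix whose columns are the frame's x, y, z axes.
In Python, from cell import robot, eyes, readout gives the robot as it stands (robot), with the cameras (eyes) and the readings (readout).
- The arm moves only by the tool shift_gripper, called after "Request:" as name(argument=value, ...), one argument or row to a line, values as JSON. Schema: {"type":"object","properties":{"ticks":{"type":"array","items":{"type":"number"},"minItems":6,"maxItems":30},"aperture":{"type":"number"},"only":{"type":"string"},"quiet":{"type":"boolean"},"lines":{"type":"string"}},"required":["ticks"],"additionalProperties":false}. ticks is one flat list of numbers that holds 1 to 5 rows one after another, with no inner brackets; each row has 6 numbers: dx, dy, dz in normalised numbers (1 is 0.4 m), then a rotation vector rx, ry, rz in normalised numbers (1 is pi/2 rad); each row shifts and turns the commanded pose from where the row before left it, along the tool's axes as they then stand; what a row does not reach is not made up. A row lasts 1/12 s, in which the tool goes at most 0.0417 m and 7.16 degrees, less where a joint would pass 70% of its speed; a pose out of reach is approached as far as the arm can. aperture is the opening from 0.0 (shut) to 1.0 (fully open), set as the call begins (left out keeps the last). The fingers move at their own pace and stop on an object; the grip force is fixed at half the most. Time passes only in rows, so rows that do not move let the fingers close. The tool returns the time, the measured TCP pose, the force, the opening and the grip force at its end. only (a regular expression) keeps the lines of the reply that match it, lines (a string "A,B") keeps lines A to B, and quiet returns only ok. Shift and turn numbers lie between -1 and 1, and a call with a number outside is refused. Input that does not fit is refused with a message, and nothing moves.
- readout.sense(): the state, without advancing time (a new reading comes with each control period).
- eyes.read_camera(name): name is "scene" or "top" or "wrist"; returns a dict with "frame" (384x512x3 uint8, blue, green, red), "camera_matrix" (3x3 intrinsics, pixels), "position" and "rotation" of the camera in the world; the wrist camera has in their place "tool_from_camera" (4x4, takes a point from camera to tool coordinates, whose origin is the TCP and whose axes are the flange's). Camera axes: x right, y down, z forward; pixel columns grow to the right and rows downward; lengths in m; the calibration is good to about 2 mm. A picture is of the moment at which its call begins: read the wrist's pose just before it. There is no depth.
- robot.sign_off(): hands the job in; it is judged then, once.
The state is a dict: "clock": time; "qpos": joint angles; "dq": joint speeds; "tau": joint torques, N m; "ee_pos": TCP position; "orientation": TCP orientation; "ft_force": force on the tool from outside, world axes, zero at the start; "torque": the same for the moment, N m; "opening": opening from 0.0 (shut) to 1.0 (fully open); "grip_force": force on a finger pad.
Only numpy, scipy, OpenCV 4.12 (cv2) and the standard library are available. Lean on these libraries where they do the work, as an engineer would, in place of code of your own. Each camera call takes 0.05 s, during which the arm holds its last target. There are 200 camera calls.

## Working session

There is one attempt and no reset: what is moved stays moved. The work goes in short steps, Python scripts to look and compute and a tool call to move; the robot and the scene stay as the last step left them, time stands still between calls to the robot, and variables do not carry over. Pictures are saved under pics/ and viewed, at most 10 in all, crops included, and the job is handed in when it is done.

```bash
ls; mkdir -p pics; cat > h.py <<'E'
import numpy as np, cv2
from cell import robot, eyes, readout
def shot(n):
    s=readout.sense(); c=eyes.read_camera(n)
    if n=="wrist":
        T=np.array(c["tool_from_camera"]); R=np.array(s["orientation"])
        c["rotation"]=R@T[:3,:3]; c["position"]=R@T[:3,3]+np.array(s["ee_pos"])
    return c
def ray(c,u,v):
    d=np.linalg.solve(np.array(c["camera_matrix"]),[u,v,1.]); return np.array(c["position"]),np.array(c["rotation"])@d
def on(c,u,v,z):
    p,d=ray(c,u,v); return p+d*(z-p[2])/d[2]
E
python3 - <<'E'
from h import *
import pickle
for n in("top","scene"):
    c=shot(n); pickle.dump(c,open(n+".pkl","wb")); cv2.imwrite(f"pics/{n}0.png",c["frame"]); print(n,c["position"])
print(readout.sense())
E
```

```text
cell.py
pics
top [ 0.39371217 -0.01107633  1.48944731]
scene [ 1.24756968 -0.52330075  1.34453933]
{'clock': 0.1, 'qpos': array([70.01985826, 18.43635765, -4.01343197, 83.16814898,  1.29541784,
       78.54033382, -3.2611655 ]), 'dq': array([ 0.06381252, -0.0245833 , -0.00820617, -0.25642539,  0.06766166,
        0.03984013, -0.0619399 ]), 'tau': array([ 2.19806083e-05, -4.92571664e+01, -4.05483618e-01, -3.13398850e+01,
       -6.39014575e-02,  3.95098294e-02,  3.11271674e-05]), 'ee_pos': array([ 0.23044695, -0.60724961,  0.22155101]), 'orientation': array([[ 9.34908244e-01,  3.54888789e-01, -7.22900788e-04],
       [ 3.54889507e-01, -9.34906908e-01,  1.58486754e-03],
       [-1.13393218e-04, -1.73825563e-03, -9.99998483e-01]]), 'ft_force': array([ 0.00699417, -0.1180085 ,  0.49010053]), 'torque': array([-0.00054327,  0.00696468, -0.04635477]), 'grip_force': 0.0, 'opening': 1.0006478191716857}
```

View pics/top0.png

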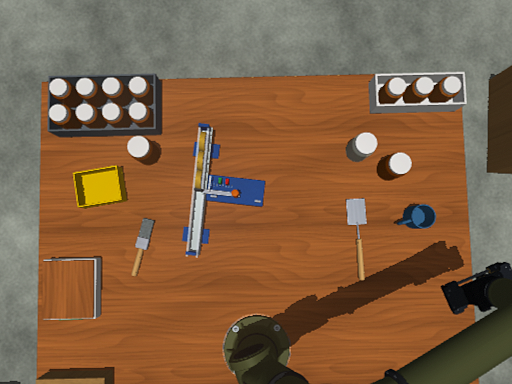

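View pics/scene0.png

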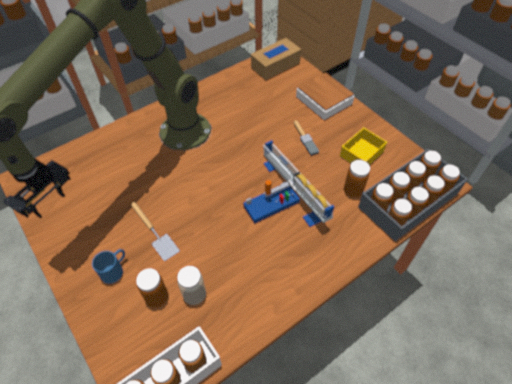

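The top view shows the lane running up the image from (193,255) to (205,125). The handle is near (236,193), and the clips near (220,182) green and (228,182) red. The jars and tools are well clear of the feeder. Next I'll measure by colour.

```bash
cat > m.py <<'E'
from h import *
def blobs(c,lo,hi,roi=None,minA=4):
    h=cv2.cvtColor(c["frame"],cv2.COLOR_BGR2HSV); m=cv2.inRange(h,lo,hi)
    if roi: k=np.zeros_like(m); x0,y0,x1,y1=roi; k[y0:y1,x0:x1]=1; m=m*k
    n,l,s,ce=cv2.connectedComponentsWithStats(m)
    return [(s[i,4],ce[i].round(1),s[i,:4]) for i in range(1,n) if s[i,4]>=minA]
COL=dict(orange=((7,170,120),(14,255,255)),green=((45,100,40),(85,255,255)),red=((0,150,60),(4,255,255)),blue=((100,140,60),(125,255,255)))
E
python3 - <<'E'
from m import *
import pickle
for n,roi,b in(("top",(185,115,275,265),0),("scene",(235,130,340,235),0)):
    c=pickle.load(open(n+".pkl","rb"))
    for k,z in dict(orange=.128,green=.068,red=.068,blue=.03).items():
        for a,ce,s in blobs(c,*COL[k],roi): print(n,k,a,ce,s,on(c,*ce,z).round(4))
    x0,y0,x1,y1=roi
    cv2.imwrite(f"pics/{n}c.png",cv2.resize(c["frame"][y0:y1,x0:x1],None,fx=4 if n=="top" else 5,fy=4 if n=="top" else 5,interpolation=2))
E
```

```text
top orange 9404 [236.4 189.5] [185 115  90 150] [0.5305 0.0502 0.128 ]
top orange 37 [234.8 192.8] [232 190   7   7] [0.52   0.0555 0.128 ]
top orange 11 [185.2 245.4] [185 242   2   9] [0.3564 0.2159 0.128 ]
top green 20 [219.5 180.2] [218 178   4   6] [0.5691 0.1088 0.068 ]
top red 17 [226.9 181.4] [226 179   3   6] [0.5645 0.0841 0.068 ]
top blue 28 [203.5 124.9] [199 123  10   4] [0.7684 0.1644 0.03  ]
top blue 23 [194.7 148.4] [194 142   3  14] [0.6865 0.1959 0.03  ]
top blue 83 [215.3 150.7] [212 144   8  14] [0.6768 0.1248 0.03  ]
top blue 1059 [238.9 190.3] [206 175  59  31] [0.5374 0.0461 0.03  ]
top blue 7 [208. 179.] [208 176   1   7] [0.5789 0.1515 0.03  ]
top blue 5 [207. 186.] [207 184   1   5] [0.5548 0.1553 0.03  ]
top blue 35 [185.8 232.8] [185 227   3  14] [0.3963 0.2298 0.03  ]
top blue 84 [205.  235.4] [202 229   7  14] [0.386  0.1646 0.03  ]
top blue 24 [191.  252.8] [186 252  10   3] [0.3283 0.2129 0.03  ]
scene orange 52 [267.7 183.1] [264 179   8  12] [0.5264 0.0553 0.128 ]
scene green 26 [286.5 195. ] [285 191   4   9] [0.5767 0.1059 0.068 ]
scene blue 19 [268.9 144.6] [266 142   6   7] [0.3108 0.2293 0.03  ]
scene blue 40 [269.2 166. ] [265 162   9   9] [0.4033 0.1594 0.03  ]
scene blue 808 [269.2 204.6] [245 187  54  35] [0.5523 0.0445 0.03  ]
scene blue 49 [328.3 210.8] [325 206   8  10] [0.7061 0.2034 0.03  ]
scene blue 113 [311.5 218.8] [304 213  16  13] [0.6954 0.1303 0.03  ]
```

View pics/topc.png

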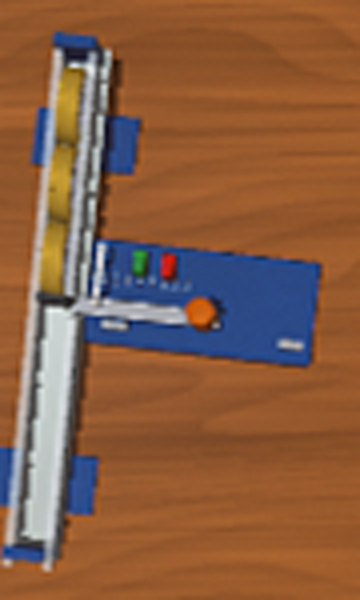

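Green is the inner clip (about 32 mm of travel) and red the outer. Next I'll get the feeder yaw from the rail edges and rotate the tool so the fingers close along the slide.

Units first: shifts go in shares of 0.4 m and turns go in shares of pi/2 rad. So 6.8 degrees / 90 = 0.0756.

```bash
python3 - <<'E'
from m import *
import pickle
c=pickle.load(open("top.pkl","rb"))
h=cv2.cvtColor(c["frame"],cv2.COLOR_BGR2HSV); m=cv2.inRange(h,*COL["blue"])[170:215,212:270]
m=cv2.morphologyEx(m,cv2.MORPH_CLOSE,np.ones((5,5)))
b=cv2.boxPoints(cv2.minAreaRect(cv2.findNonZero(m)))+[212,170]
P=[on(c,u,v,.03)[:2].round(4) for u,v in b]; print(P)
for i in range(4):
    d=P[(i+1)%4]-P[i]; print(np.linalg.norm(d).round(4),np.degrees(np.arctan2(d[1],d[0])).round(1))
E
```

```text
[array([0.5067, 0.1484]), array([0.5936, 0.1374]), array([ 0.5691, -0.0429]), array([ 0.4824, -0.0312])]
0.0876 -7.2
0.182 -97.7
0.0875 172.3
0.1812 82.3
```

Request:
shift_gripper(
  ticks=[0, 0, 0, 0, 0, 0.0756, 0, 0, 0, 0, 0, 0.0756, 0, 0, 0, 0, 0, 0.0756, 0, 0, 0, 0, 0, 0.0756],
  aperture=1.0,
)

```text
clock: 0.43
ee_pos: [0.2305, -0.6074, 0.2219]
orientation: [[0.993, -0.118, -0.0], [-0.118, -0.993, 0.001], [-0.001, -0.001, -1.0]]
ft_force: [-0.5, 0.2, 0.2]
opening: 0.995
grip_force: 0.0
```

Converted, -0.0385 m / 0.4 = -0.0963, 0.0116 m / 0.4 = 0.029.

Request:
shift_gripper(
  ticks=[0.029, -0.0963, 0, 0, 0, 0, 0.029, -0.0963, 0, 0, 0, 0, 0.029, -0.0963, 0, 0, 0, 0, 0.029, -0.0963, 0, 0, 0, 0, 0.029, -0.0963, 0, 0, 0, 0],
  quiet=true,
)

```text
ok
```

Request:
shift_gripper(
  ticks=[0.029, -0.0963, 0, 0, 0, 0, 0.029, -0.0963, 0, 0, 0, 0, 0.029, -0.0963, 0, 0, 0, 0, 0.029, -0.0963, 0, 0, 0, 0, 0.029, -0.0963, 0, 0, 0, 0],
)

```text
clock: 1.27
ee_pos: [0.389, -0.2361, 0.2223]
orientation: [[0.994, -0.112, -0.0], [-0.112, -0.994, -0.0], [-0.0, 0.0, -1.0]]
ft_force: [0.2, -0.6, -0.3]
opening: 1.002
grip_force: 0.0
```

Request:
shift_gripper(
  ticks=[0.029, -0.0963, 0, 0, 0, 0, 0.029, -0.0963, 0, 0, 0, 0, 0.029, -0.0963, 0, 0, 0, 0, 0.029, -0.0963, 0, 0, 0, 0, 0.029, -0.0963, 0, 0, 0, 0],
)

```text
clock: 1.68
ee_pos: [0.4681, -0.0514, 0.2224]
orientation: [[0.994, -0.112, -0.0], [-0.112, -0.994, -0.001], [0.0, 0.001, -1.0]]
ft_force: [0.4, -1.1, -0.3]
opening: 1.002
grip_force: 0.0
```

```bash
python3 - <<'E'
from m import *
s=readout.sense(); d=np.array([.520,.0555,.2216])-s["ee_pos"]; print(s["clock"],s["qpos"].round(1),np.array(s["orientation"]).T@d)
E
```

```text
1.6833 [ 36.5  -2.7 -32.2 106.5  -1.4  75.8 -91.7] [ 0.0395849  -0.1120007   0.00078427]
```

Converted, -0.0373 m / 0.4 = -0.0933, 0.0132 m / 0.4 = 0.033.

Request:
shift_gripper(
  ticks=[0.033, -0.0933, 0, 0, 0, 0, 0.033, -0.0933, 0, 0, 0, 0, 0.033, -0.0933, 0, 0, 0, 0, 0, 0, 0, 0, 0, 0, 0, 0, 0, 0, 0, 0],
)

```text
clock: 2.1
ee_pos: [0.5198, 0.0564, 0.222]
orientation: [[0.994, -0.106, -0.001], [-0.106, -0.994, 0.001], [-0.001, -0.001, -1.0]]
ft_force: [-0.9, -0.6, 0.6]
opening: 0.997
grip_force: 0.0
```

```bash
python3 - <<'E'
from m import *
import pickle
for n in("wrist","top","scene"):
    c=shot(n); pickle.dump(c,open(n+"1.pkl","wb"))
    cv2.imwrite(f"pics/{n}1.png",c["frame"])
    for k,z in dict(orange=.128,green=.068,red=.068).items():
        for a,ce,s in blobs(c,*COL[k],None,10):
            if 10<a<9000 and n=="wrist": print(n,k,a,ce,s,on(c,*ce,z).round(4))
E
```

```text
wrist green 324 [197.  128.5] [190 117  15  24] [0.5717 0.1071 0.068 ]
wrist red 224 [220.9 129.4] [216 119  11  22] [0.5685 0.0846 0.068 ]
```

View pics/wrist1.png

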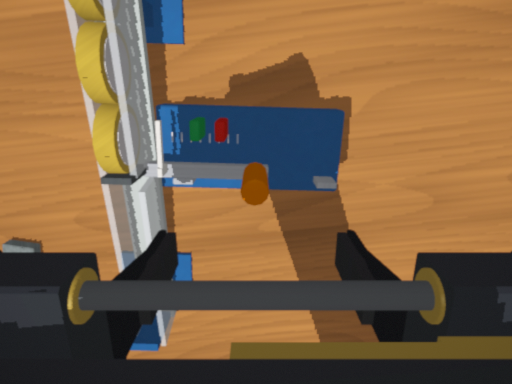

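The wrist view shows the post at about (255,183), green at (197,128), red at (221,129), and the pointer blade at (158,148). I'll project my estimates into it and measure the post, rail yaw and pointer.

```bash
python3 - <<'E'
from m import *
import pickle
c=pickle.load(open("wrist1.pkl","rb"))
K=np.array(c["camera_matrix"]);R=c["rotation"];p=c["position"]
def pr(P): q=K@(R.T@(np.array(P)-p)); return (q[:2]/q[2]).round(1)
print("cam",p.round(3))
for z in(.128,.064): print(z,pr([.520,.0555,z]))
h=cv2.cvtColor(c["frame"],cv2.COLOR_BGR2HSV)
for v,u in((165,257),(172,257),(180,255),(190,255),(198,255),(183,300),(148,158)): print(u,v,h[v,u])
m=cv2.inRange(h,(0,0,120),(180,60,255)); 
k=np.zeros_like(m);k[116:180,150:164]=255
ys,xs=np.nonzero(m&k); sel=(ys<158)
print("pointer",xs[sel].mean(),ys[sel].min(),ys[sel].max(), on(c,xs[sel&(ys<135)].mean(),ys[sel].min(),.079), on(c,xs[sel&(ys>140)].mean(),155,.079))
m=cv2.inRange(h,(9,190,80),(14,255,255)); x0,y0,x1,y1=225,145,285,215
cv2.imwrite("pics/wc.png",np.hstack([cv2.resize(c["frame"][y0:y1,x0:x1],None,fx=6,fy=6,interpolation=0),cv2.resize(c["frame"][110:185,145:205],None,fx=6,fy=6,interpolation=0)[:420]]))
E
```

```text
cam [0.604 0.047 0.383]
0.128 [256.8 194.2]
0.064 [256.8 174.3]
257 165 [ 15 255 125]
257 172 [ 16 255 126]
255 180 [ 16 255 140]
255 190 [ 15 255 137]
255 198 [ 16 255 135]
300 183 [106 181  97]
158 148 [ 17   7 239]
pointer 155.47457627118644 116 157 [0.5879358  0.14106178 0.079     ] [0.55256665 0.14743197 0.079     ]
```

View pics/wc.png

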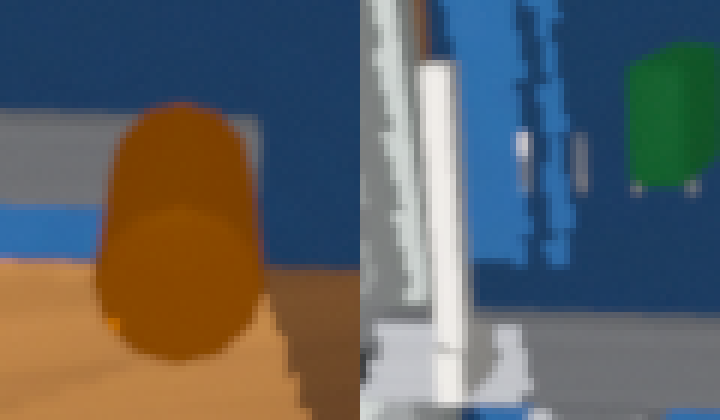

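```bash
python3 - <<'E'
from m import *
import pickle
c=pickle.load(open("wrist1.pkl","rb")); s=readout.sense()
H=on(c,255,192,.128); g=on(c,194.8,131,.068); r=on(c,218.5,131.5,.068)
a=on(c,158.2,121,.079); b=on(c,160.2,172,.079)
e=[on(c,u,v,.03) for u,v in((165,104.5),(343,108.5))]
print("H",H,"g",g,"r",r,"p",a,b)
print("yaw rail",np.degrees(np.arctan2(*(e[1]-e[0])[1::-1]))+90,"yaw blade",np.degrees(np.arctan2(*(a-b)[1::-1])))
for yaw in(-6,-7,-8):
    y=np.radians(yaw); n=np.array([np.sin(y),-np.cos(y),0])
    print(yaw,n,"travel",n@(g-a),n@(g-b),"red",n@(r-a),"handle-pointer",n@(H-a),n@(H-b))
R=np.array(s["orientation"]); print("tool yaw",np.degrees(np.arctan2(R[1,0],R[0,0])),"to H",R.T@(np.array([*H[:2],.090])-s["ee_pos"]))
E
```

```text
H [0.52203149 0.05676386 0.128     ] g [0.56959998 0.1095728  0.068     ] r [0.56673767 0.08719569 0.068     ] p [0.58324442 0.13906247 0.079     ] [0.53591954 0.14658658 0.079     ]
yaw rail -7.3443152034865165 yaw blade -9.03376093395343
-6 [-0.10452846 -0.9945219   0.        ] travel 0.030754353121378464 0.033290450813823314 red 0.053308079245454595 handle-pointer 0.08824626928050702 0.09078236697295188
-7 [-0.12186934 -0.99254615  0.        ] travel 0.03093269558170124 0.0326332724749804 red 0.05349184521215763 handle-pointer 0.0891451542727777 0.09084573116605686
-8 [-0.1391731  -0.99026807  0.        ] travel 0.03110161564329808 0.031966153725216 red 0.053659317044621894 handle-pointer 0.09001688478748839 0.0908814228694063
tool yaw -6.524142813386684 to H [ 0.00211676 -0.00521185  0.13208675]
```

Converted, 1 degrees / 90 = 0.0111.

Request:
shift_gripper(
  ticks=[0, 0, 0, 0, 0, 0.0111, 0, 0, 0, 0, 0, 0, 0, 0, 0, 0, 0, 0, 0, 0, 0, 0, 0, 0],
)

```text
clock: 2.58
ee_pos: [0.5198, 0.0528, 0.2226]
orientation: [[0.991, -0.13, 0.0], [-0.13, -0.991, -0.001], [0.0, 0.0, -1.0]]
ft_force: [0.1, 0.1, 0.2]
opening: 1.002
grip_force: 0.0
```

```bash
python3 - <<'E'
from m import *
s=readout.sense();print(s["clock"],s["dq"].round(1)); c=shot("wrist"); s2=readout.sense(); print(s2["ee_pos"],s2["dq"].round(1))
for a,ce,q in blobs(c,*COL["green"],None,50): print(a,ce,on(c,*ce,.068))
import pickle; pickle.dump(c,open("wrist2.pkl","wb"))
h=cv2.cvtColor(c["frame"],cv2.COLOR_BGR2HSV); m=cv2.inRange(h,(12,240,110),(18,255,150)); k=np.zeros_like(m); k[140:230,230:290]=1
n,l,st,ce=cv2.connectedComponentsWithStats(m*k); print(st[1:],ce[1:])
R=np.array(s["orientation"]); print("to H0",R.T@(np.array([.522,.0568,.090])-s2["ee_pos"]))
E
```

```text
2.5833 [-0.2  0.2 -0.2 -0.1 -0.1  0.  -0.1]
[0.51985088 0.05298824 0.22265873] [-0.1  0.1 -0.1 -0.1 -0.1  0.1 -0.1]
333 [192.3 130.7] [0.5716433 0.1068902 0.068    ]
[[237 164  27  41 841]] [[250.43400713 184.79072533]]
to H0 [ 0.00159532 -0.0041211   0.1326573 ]
```

Converted, 0.035 m / 0.4 = 0.0875, -0.002 m / 0.4 = -0.005.

```bash
python3 - <<'E'
from m import *
import pickle
c=pickle.load(open("wrist2.pkl","rb")); s=readout.sense()
H=on(c,250.2,192,.128); R=np.array(s["orientation"]); print(H,R.T@(np.array([*H[:2],.088])-s["ee_pos"]))
E
```

```text
[0.52250201 0.0568563  0.128     ] [ 0.00209471 -0.00422886  0.13465769]
```

Request:
shift_gripper(
  ticks=[0.0025, -0.005, 0.0875, 0, 0, 0, 0.0025, -0.005, 0.0875, 0, 0, 0, 0, 0, 0, 0, 0, 0],
)

```text
clock: 2.88
ee_pos: [0.5181, 0.0566, 0.1468]
orientation: [[0.992, -0.129, -0.01], [-0.129, -0.992, -0.0], [-0.01, 0.001, -1.0]]
ft_force: [-1.8, -1.2, -0.3]
opening: 0.997
grip_force: 0.0
```

Converted, 0.02 m / 0.4 = 0.05, 0.017 m / 0.4 = 0.0425.

Request:
shift_gripper(
  ticks=[0.0025, 0, 0.05, 0, 0, 0, 0.0025, 0, 0.05, 0, 0, 0, 0, 0, 0.0425, 0, 0, 0, 0, 0, 0, 0, 0, 0, 0, 0, 0, 0, 0, 0],
)

```text
clock: 3.3
ee_pos: [0.5245, 0.0569, 0.0963]
orientation: [[0.992, -0.129, -0.001], [-0.129, -0.992, 0.0], [-0.001, -0.0, -1.0]]
ft_force: [-0.3, -0.2, 0.5]
opening: 1.002
grip_force: 0.0
```

Request:
shift_gripper(
  ticks=[0, 0, 0, 0, 0, 0, 0, 0, 0, 0, 0, 0, 0, 0, 0, 0, 0, 0, 0, 0, 0, 0, 0, 0],
)

```text
clock: 3.63
ee_pos: [0.5251, 0.057, 0.0966]
orientation: [[0.992, -0.129, 0.002], [-0.129, -0.992, -0.0], [0.002, 0.0, -1.0]]
ft_force: [-0.8, -0.2, 0.3]
opening: 0.999
grip_force: 0.0
```

Converted, 0.009 m / 0.4 = 0.0225, -0.0025 m / 0.4 = -0.0063.

Request:
shift_gripper(
  ticks=[-0.0063, 0, 0.0225, 0, 0, 0, 0, 0, 0, 0, 0, 0, 0, 0, 0, 0, 0, 0, 0, 0, 0, 0, 0, 0],
)

```text
clock: 3.97
ee_pos: [0.5217, 0.0573, 0.0863]
orientation: [[0.992, -0.129, -0.001], [-0.129, -0.992, -0.0], [-0.001, 0.0, -1.0]]
ft_force: [0.5, -0.3, -0.2]
opening: 1.003
grip_force: 0.0
```

Request:
shift_gripper(
  ticks=[0, 0, 0, 0, 0, 0, 0, 0, 0, 0, 0, 0, 0, 0, 0, 0, 0, 0, 0, 0, 0, 0, 0, 0, 0, 0, 0, 0, 0, 0],
  aperture=0.0,
)

```text
clock: 4.38
ee_pos: [0.522, 0.0573, 0.0866]
orientation: [[0.992, -0.129, 0.0], [-0.129, -0.992, -0.0], [0.0, 0.0, -1.0]]
ft_force: [-0.3, -0.4, -0.7]
opening: 0.707
grip_force: 0.0
```

Request:
shift_gripper(
  ticks=[0, 0, 0, 0, 0, 0, 0, 0, 0, 0, 0, 0, 0, 0, 0, 0, 0, 0, 0, 0, 0, 0, 0, 0, 0, 0, 0, 0, 0, 0],
)

```text
clock: 4.8
ee_pos: [0.5219, 0.0573, 0.0865]
orientation: [[0.992, -0.129, 0.0], [-0.129, -0.992, -0.0], [0.0, 0.0, -1.0]]
ft_force: [0.7, 0.5, 0.5]
opening: 0.327
grip_force: 0.0
```

Request:
shift_gripper(
  ticks=[0, 0, 0, 0, 0, 0, 0, 0, 0, 0, 0, 0, 0, 0, 0, 0, 0, 0, 0, 0, 0, 0, 0, 0, 0, 0, 0, 0, 0, 0],
)

```text
clock: 5.22
ee_pos: [0.522, 0.0578, 0.0865]
orientation: [[0.992, -0.129, 0.0], [-0.129, -0.992, 0.001], [0.0, -0.001, -1.0]]
ft_force: [0.4, 1.7, -1.2]
opening: 0.271
grip_force: 30.0
```

Request:
shift_gripper(
  ticks=[0, 0.02, 0, 0, 0, 0, 0, 0.02, 0, 0, 0, 0, 0, 0.02, 0, 0, 0, 0, 0, 0.02, 0, 0, 0, 0, 0, 0, 0, 0, 0, 0],
)

```text
clock: 5.63
ee_pos: [0.5178, 0.027, 0.0865]
orientation: [[0.992, -0.129, 0.0], [-0.129, -0.992, 0.003], [-0.0, -0.003, -1.0]]
ft_force: [2.4, 7.9, -3.1]
opening: 0.266
grip_force: 30.0
```

```bash
python3 - <<'E'
from m import *
c=shot("wrist"); import pickle; pickle.dump(c,open("wrist3.pkl","wb")); cv2.imwrite("pics/wrist3.png",c["frame"])
print(readout.sense()["ee_pos"])
E
```

```text
[0.51786803 0.02780709 0.08650222]
```

View pics/wrist3.png

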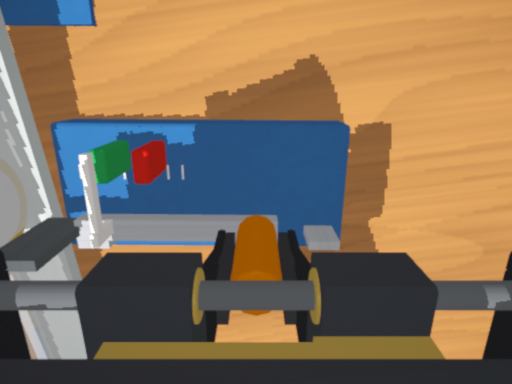

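The wrist view shows the gate drawn out, with the blade from (86,158) to (95,235) and green near (108,160). The lids have moved off. I'll refine the pointer against green with the wrist and top views.

Request:
shift_gripper(
  ticks=[0, 0, 0, 0, 0, 0, 0, 0, 0, 0, 0, 0, 0, 0, 0, 0, 0, 0, 0, 0, 0, 0, 0, 0, 0, 0, 0, 0, 0, 0],
)

```text
clock: 6.1
ee_pos: [0.518, 0.0288, 0.0865]
orientation: [[0.992, -0.127, 0.001], [-0.127, -0.992, 0.004], [0.0, -0.004, -1.0]]
ft_force: [1.4, 7.5, -3.3]
opening: 0.265
grip_force: 30.0
```

```bash
python3 - <<'E'
from m import *
import pickle
c=shot("wrist"); pickle.dump(c,open("wrist4.pkl","wb")); t=shot("top"); pickle.dump(t,open("top4.pkl","wb"))
cv2.imwrite("pics/c4.png",np.hstack([cv2.resize(c["frame"][135:260,70:140],(392,600)[::1],interpolation=0) if 0 else cv2.resize(c["frame"][130:205,70:140],None,fx=6,fy=6,interpolation=0)[:450],cv2.resize(t["frame"][115:265,185:250],None,fx=3,fy=3,interpolation=2)]))
print(readout.sense()["ee_pos"],c["position"])
E
```

```text
[0.51803572 0.02876485 0.08651211] [0.60119041 0.01695965 0.24794678]
```

View pics/c4.png

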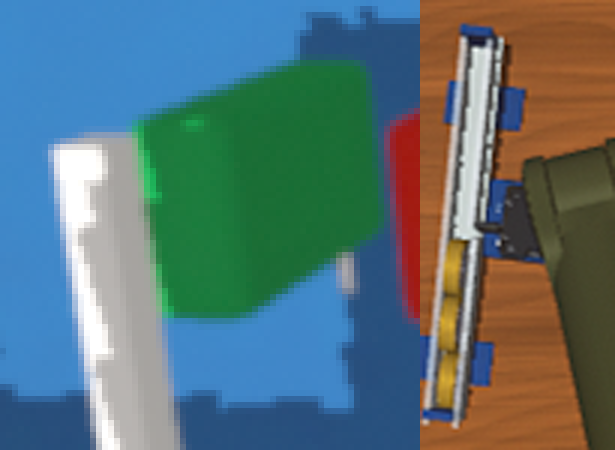

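```bash
python3 - <<'E'
from m import *
import pickle
y=np.radians(-7.5); n=np.array([np.sin(y),-np.cos(y),0])
c=pickle.load(open("wrist4.pkl","rb"))
g=on(c,101.7,165.3,.068); print("g now",g, n@g)
for z in(.076,.079,.082):
    for (x,yy) in((53,150),(67,212),(97,440)):
        q=on(c,70+x/6,130+yy/6,z); print(z,q.round(4),"ptr centre - green (mm):",(n@(q-g)*1e3+2).round(1))
c=pickle.load(open("wrist2.pkl","rb"))
h=cv2.cvtColor(c["frame"],cv2.COLOR_BGR2HSV); m=cv2.inRange(h,(45,100,95),(85,255,255)); print(blobs(c,*COL["green"],None,50)[0], h[130,186:202].tolist())
cv2.imwrite("pics/c2.png",cv2.resize(c["frame"][110:185,140:220],None,fx=8,fy=8,interpolation=0))
E
```

```text
g now [0.57076095 0.10912393 0.068     ] -0.1826896093957483
0.076 [0.5791 0.1156 0.076 ] ptr centre - green (mm): -5.5
0.076 [0.5735 0.116  0.076 ] ptr centre - green (mm): -5.2
0.076 [0.5521 0.1195 0.076 ] ptr centre - green (mm): -5.8
0.079 [0.5795 0.1139 0.079 ] ptr centre - green (mm): -3.9
0.079 [0.574  0.1143 0.079 ] ptr centre - green (mm): -3.5
0.079 [0.5529 0.1177 0.079 ] ptr centre - green (mm): -4.2
0.082 [0.5799 0.1122 0.082 ] ptr centre - green (mm): -2.2
0.082 [0.5745 0.1125 0.082 ] ptr centre - green (mm): -1.9
0.082 [0.5538 0.1159 0.082 ] ptr centre - green (mm): -2.5
(np.int32(333), array([192.3, 130.7]), array([185, 119,  16,  24], dtype=int32)) [[70, 197, 97], [70, 205, 97], [70, 206, 98], [70, 198, 99], [69, 191, 100], [70, 194, 100], [70, 191, 99], [70, 199, 95], [69, 198, 90], [70, 207, 85], [70, 201, 85], [69, 204, 85], [69, 203, 84], [70, 192, 85], [83, 182, 77], [101, 176, 90]]
```

View pics/c2.png

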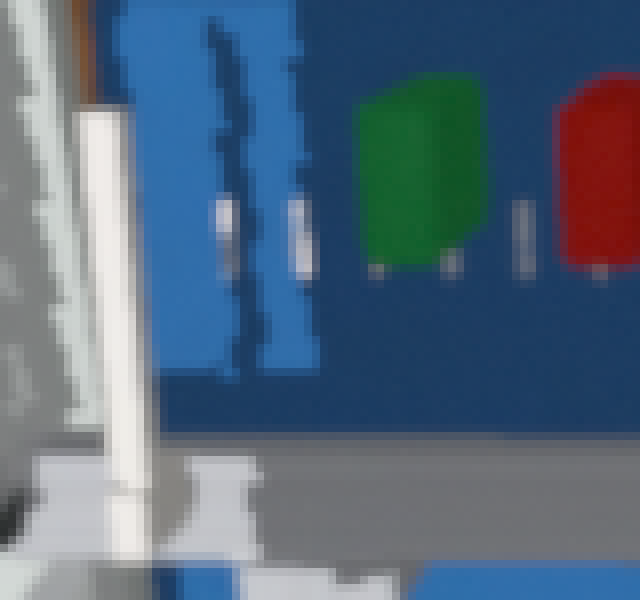

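```bash
python3 - <<'E'
from m import *
import pickle
y=np.radians(-7.5); n=np.array([np.sin(y),-np.cos(y),0])
c=pickle.load(open("wrist2.pkl","rb"))
g=on(c,189.7,132.7,.068); print("g",g,n@g)
for z in(.079,.082):
    q=on(c,140+86/8,132.7,z); H=on(c,250.2,192,.128); print(z,"travel needed",n@(g-q)-.002,"handle-pointer",n@(H-q)-.002)
E
```

```text
g [0.57010433 0.10971124 0.068     ] -0.18318619048701418
0.079 travel needed 0.03171570135510111 handle-pointer 0.09033180792411562
0.082 travel needed 0.030760677500691697 handle-pointer 0.08937678406970621
```

Both estimates say about 2.5 mm more, so I'll pull 3 mm further.

Request:
shift_gripper(
  ticks=[0, 0.0075, 0, 0, 0, 0, 0, 0, 0, 0, 0, 0, 0, 0, 0, 0, 0, 0, 0, 0, 0, 0, 0, 0, 0, 0, 0, 0, 0, 0],
)

```text
clock: 6.62
ee_pos: [0.5177, 0.026, 0.0865]
orientation: [[0.992, -0.127, 0.001], [-0.127, -0.992, 0.004], [0.0, -0.004, -1.0]]
ft_force: [2.3, 8.5, -2.7]
opening: 0.268
grip_force: 30.0
```

Request:
shift_gripper(
  ticks=[0, 0, 0, 0, 0, 0, 0, 0, 0, 0, 0, 0, 0, 0, 0, 0, 0, 0, 0, 0, 0, 0, 0, 0, 0, 0, 0, 0, 0, 0],
)

```text
clock: 7.03
ee_pos: [0.5176, 0.026, 0.0865]
orientation: [[0.992, -0.127, 0.001], [-0.127, -0.992, 0.004], [0.0, -0.004, -1.0]]
ft_force: [1.5, 9.2, -1.9]
opening: 0.264
grip_force: 30.0
```

```bash
python3 - <<'E'
from m import *
import pickle
c=shot("wrist"); pickle.dump(c,open("wrist5.pkl","wb")); t=shot("scene"); pickle.dump(t,open("scene5.pkl","wb"))
cv2.imwrite("pics/c5.png",np.hstack([cv2.resize(c["frame"][130:230,40:120],None,fx=5,fy=5,interpolation=0),cv2.resize(t["frame"][140:240,255:335],None,fx=5,fy=5,interpolation=2)]))
s=readout.sense(); y=np.radians(-7.5); n=np.array([np.sin(y),-np.cos(y),0]); print(s["ee_pos"],n@(s["ee_pos"]-np.array([.522,.0578,.0865])))
E
```

```text
[0.51763661 0.02599223 0.08652064] 0.03210518462336848
```

View pics/c5.png

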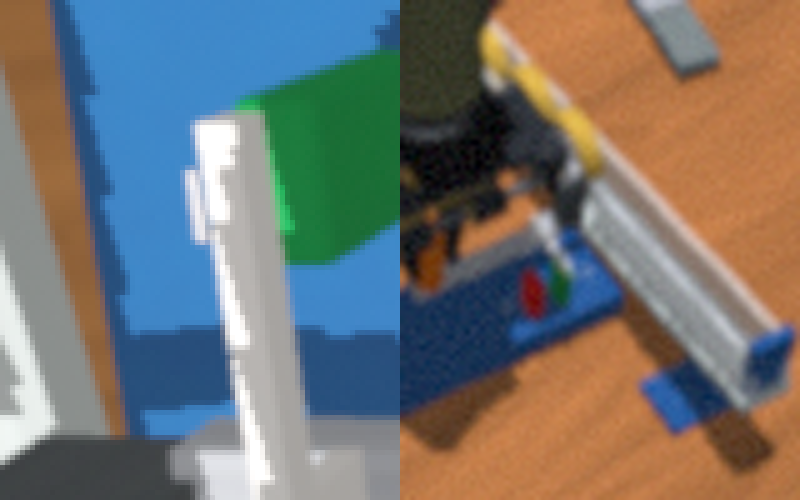

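```bash
python3 - <<'E'
from m import *
import pickle
y=np.radians(-7.5); n=np.array([np.sin(y),-np.cos(y),0]); c=pickle.load(open("wrist5.pkl","rb")); g=np.array([.5704,.1094,0])
d=[(n@(on(c,40+208/5,130+180/5,z)-g)+.002)*1e3 for z in(.079,.082)]; print(d)
if max(abs(x) for x in d)<3: print(robot.sign_off())
E
```

```text
[np.float64(-0.33000150855277144), np.float64(1.3177626934513498)]
the job is handed in; nothing more can be done
None
```

The job is handed in: the gripper is holding the gate with the pointer about 1 mm from the middle of the green clip by camera measurement (limit 5 mm), and the pictures show all three lids in the trough below the gate.

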